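# Index the desk carousel and roll the glue stick into its bay

### The arm

A 6-joint arm with a two-finger parallel gripper is mounted at the origin on a cart in front of the work surface, level with it; the furniture and walls round the work are solid. World frame = base frame: x ahead of the robot, y to its left, z up, the work surface at z = 0. Lengths are in mm, angles in rad, forces in N, time in s.
With the tool pointing down it reaches from about 400 to 825 mm from the base axis. Payload 7 kg.
Tool frame: the origin (TCP) lies at the very end of the fingers, on their centre line; the grasp point (between the pads) lies 19 mm behind it; z points along the fingers, y is the line along which they close (so a half turn about z gives the same grasp; the last joint's range is limited). The gripper opens to 88 mm and grips with 3 to 60 N. Pads are 19 mm wide; open, the fingers measure 130 mm over their backs; the gripper's body (78 mm by 193 mm) begins 47 mm behind the grasp point.
Start: joints at [-0.95, 0.359, 0.012, 0, -1.224, -0.288], TCP at [220.489, -637.95, 226.561] pointing down, gripper open.
Joint ranges: [-3.07, 3.07], [-1.43, 2.12], [-1.02, 1.25], [-3.03, 1.67], [-3.05, -0], [-3.03, 3.03]. Speed limits (rad/s): [2.39, 2.39, 3.01, 3.14, 3.14, 3.14].

### API

Orientations are given as a unit quaternion [x, y, z, w].
In Python, from plant import bot gives the robot as it stands. Calls block until the motion is done:
- bot.move_ptp(position, orientation): joint-space move of the TCP to a pose.
- bot.line_to(position, velocity=150, ori=None): straight line of the TCP; ori=None keeps the orientation; velocity is the mean speed in mm/s.
- bot.move_joints(angles): joint-space move.
- bot.move_gripper(opening, force=None): finger opening in mm; force is the grip in N (None keeps the last); returns when the fingers have stopped.
- bot.pause(seconds).
- bot.solve_ik(position, orientation): joint angles nearest the present ones, or None.
- bot.read_state(): the state.
- bot.camera(name): name is "side" or "top"; returns the picture (420x560x3 uint8, red, green, blue); there is no depth.
- bot.get_calibration(name): a dict with "fx", "fy", "cx", "cy" (pixels), "view" (4x4, takes a point from world to camera coordinates). Camera axes: x right, y up, looking along -z (the intrinsics and any distortion apply to the point x, -y, -z); pixel columns grow to the right and rows downward; lengths in mm; the calibration is good to about 2 mm. A picture is of the moment at which its call begins. get_calibration takes no time and is no camera call.
A pose or a line that the arm cannot do raises bot.Unreachable and nothing moves.
- bot.close_job(): hands the job in; it is judged then, once.
The state is a dict: "t": time; "joint_pos": joint angles; "qvel": joint speeds; "tau": joint torques, N m; "tcp_pos": TCP position; "eef_rot": TCP orientation; "contact_force": force on the tool from outside, world axes, zero at the start; "moment": the same for the moment, N m; "width": finger opening in mm; "finger_force": force on a finger pad.
Only numpy, scipy, OpenCV 4.12 (cv2) and the standard library are available. Lean on these libraries where they do the work, as an engineer would, in place of code of your own. Each camera call takes 0.05 s, during which the arm holds its last target. There are 200 camera calls.

### The job

Turn the desk carousel (pushing a divider is enough) until the yellow-marked bay faces the loading tray and the carousel has clicked to rest there. Then roll the glue stick off the tray into that bay, over the low rib, without lifting it, and leave it lying there at rest. Leave the stapler, the calculator and the mug where they are.

Things in the scene. Friction and masses are not known exactly. Their poses are not given: they have to be found in the camera images.
- base: Fixed foot of the carousel with its loading tray, in one piece; never moves. Origin at desk level on the carousel's turning axis, z up, x from the axis along the middle of the tray.
- tray_mid (a point): Middle of the tray floor. The grey floor is 20 mm above the desk, flush with the platter and open to it; it runs from 118 to 238 mm from the axis, inner width 114 mm, with black rails 11 mm high at both sides and an end stop 11 mm high, 233 mm from the axis. Two small yellow bars lie at its mouth.
- carousel (a joint): Angle of the white turntable (rad, counter-clockwise positive seen from above, endless). 0 and every full turn: yellow bay faces the tray. It clicks to rest at every quarter turn; past the hump half-way it pulls itself to the next rest. The hump takes 1 to 2 N at the rim. It may start between two rests.
- hub (a point): On the axis, on the platter floor (20 mm above the desk; platter radius 115 mm); turns with the carousel, x to the middle of the yellow bay. Hub radius 18 mm, 60 mm above desk. Four upright dividers 5 mm thick, tops 56 mm above desk, run from hub to 111 mm radius at 45, 135, 225, 315 degrees from x, making four bays open outward.
- yellow_tab (a point): Point on the platter floor at the rim (112 mm from the axis), middle of the yellow bay (yellow tab and floor sheet, empty); turns with the carousel, x outward, z up. The other bays hold an eraser, a black binder clip (34 mm high) and a USB stick, fast to the platter, within 90 mm of the axis about the bay's middle.
- yellow_bay (a point): Middle of where the stick shall lie in the yellow bay: 74 mm from the axis, 13.5 mm above the platter floor; turns with the carousel, x outward, y across the bay. A rib 2.5 mm high, 100 mm long, crosses each bay 92 mm from the axis; between rib and dividers the stick's axis has room from 64 to 84 mm.
- index (a point): Fixed point at the mouth of the tray that the yellow tab meets when the yellow bay faces the tray.
- glue: Yellow glue stick, a cylinder of 27 mm diameter and 94 mm length, 30 g, lying on the tray across it, free to roll. Origin at the centre of one end face, z along its axis to the other end.
- glue_mid (a point): Middle of the glue stick, on its axis (47 mm from either end).
- stapler: Blue stapler, 137x34x46 mm, on the desk; origin under its centre. Leave alone.
- calculator: Calculator, 125x78x14 mm, on the desk; origin under its centre. Leave alone.
- mug: Orange mug, 81x113x101 mm with its handle, on the desk; origin under its centre. Leave alone.
Mind the look-alikes: they are no part of the job. Of the things that look like the glue, the middle-sized one is meant.

How it is judged (in metres and radians):
On the way, in this order (a step that is already met when the one before it is completed fails the run):
1. the yellow bay faces the tray and the carousel is at rest (horizontal distance between yellow_tab and index below 0.01 m and velocity of joint carousel between -0.1 and 0.1 rad/s and x of glue_mid in the frame of base above 0.118 m), for 0.3 s.
2. the glue stick lies in the yellow bay, behind the rib (x of glue_mid in the frame of yellow_bay between -0.018 and 0.014 m), for 0.2 s.
At the end, for the whole second after the job is handed in: The yellow tab is within 10 mm of the index point (carousel clicked in, at rest), and the glue stick lies flat on the floor of the yellow bay, between rib and hub: its middle 56 to 88 mm from the axis and within 25 mm of the bay's middle line, height right within 5 mm, at rest (all of step 2 and horizontal distance between yellow_tab and index below 0.01 m and y of glue_mid in the frame of yellow_bay between -0.025 and 0.025 m and z of glue_mid in the frame of yellow_bay between -0.005 and 0.005 m and angle between glue's own z axis and vertical between 1.45 and 1.7 rad and linear speed of glue below 0.03 m/s and velocity of joint carousel between -0.1 and 0.1 rad/s); the robot touches nothing.
It fails at once if the glue stick is lifted off the surface (its axis more than 15 mm higher than when it lies on the tray) (height (world z) of glue_mid above 0.0485 m).
It fails at once if the stapler is moved more than 20 mm (distance of stapler from where it was at the start of the episode above 0.02 m).
It fails at once if the calculator is moved more than 20 mm (distance of calculator from where it was at the start of the episode above 0.02 m).
It fails at once if the mug is moved more than 20 mm (distance of mug from where it was at the start of the episode above 0.02 m).
It also fails if it takes over 72 s, if anything falls off the work surface, if the arm or the gripper's body presses on something with over 40 N, if the wrist force passes 120 N, or if a joint passes its speed limit or range.

## Working session

There is one attempt and no reset: what is moved stays moved. The work goes in short steps, each a Python script; the robot and the scene stay as the last script left them, time stands still between calls to the robot, and variables do not carry over. Pictures are saved under pics/ and viewed, at most 10 in all, crops included, and the job is handed in when it is done.

```bash
mkdir -p pics; ls; python3 - <<'E'
from plant import bot
import cv2
for n in("top","side"):
    im=bot.camera(n); cv2.imwrite(f"pics/{n}0.png",im[:,:,::-1]); print(n,bot.get_calibration(n))
print(bot.read_state())
E
```

```text
pics
top {'fx': 470.7798420352633, 'fy': 470.7798420352633, 'cx': 274.9461919541102, 'cy': 208.16218842582458, 'view': array([[-2.88159105e-02, -9.99433623e-01, -1.73803366e-02,
        -2.97684895e+00],
       [ 9.97352901e-01, -2.99084923e-02,  6.62772485e-02,
        -5.08984711e+02],
       [-6.67595303e-02, -1.54244899e-02,  9.97649864e-01,
        -1.36497792e+03],
       [ 0.00000000e+00,  0.00000000e+00,  0.00000000e+00,
         1.00000000e+00]])}
side {'fx': 385.81329840381676, 'fy': 385.81329840381676, 'cx': 283.0984421753473, 'cy': 208.54243738994236, 'view': array([[-9.51681749e-01, -3.06239844e-01, -2.27817323e-02,
         4.79903404e+02],
       [ 1.08737769e-01, -4.05437725e-01,  9.07632276e-01,
        -1.17123126e+02],
       [-2.87189740e-01,  8.61299837e-01,  4.19147520e-01,
        -8.74000370e+02],
       [ 0.00000000e+00,  0.00000000e+00,  0.00000000e+00,
         1.00000000e+00]])}
{'t': 0.1, 'joint_pos': array([-9.49872849e-01,  3.59298189e-01,  1.11867341e-02, -3.32544547e-04,
       -1.22407017e+00, -2.88088352e-01]), 'qvel': array([-0.00124451, -0.00114021,  0.00297236, -0.00125315, -0.0001776 ,
       -0.00043613]), 'tau': array([-9.79486613e-04, -5.84163272e+01,  2.93751347e+01,  7.01542094e+00,
        1.02293550e-02, -6.78629112e-05]), 'tcp_pos': array([ 220.38524091, -637.57103074,  225.73885716]), 'eef_rot': array([-1.65594604e-01,  9.86193654e-01,  6.90964659e-04, -1.63618853e-04]), 'contact_force': array([-0.16895828, -1.18970532, -0.49256477]), 'moment': array([-0.00138842,  0.02731819, -0.03848672]), 'finger_force': 0.0, 'width': 87.58283072057216}
```

View pics/top0.png

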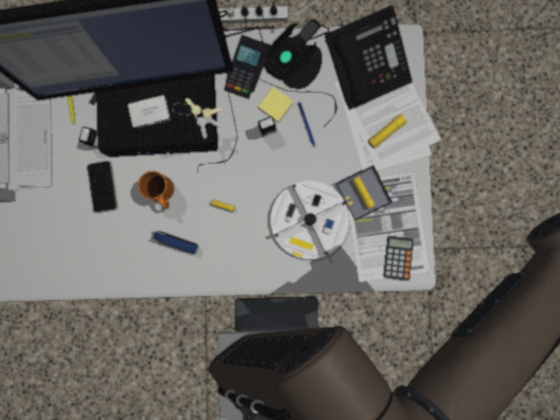

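View pics/side0.png

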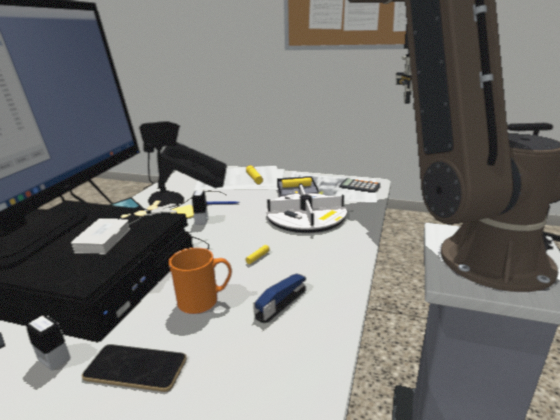

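The top view shows the carousel hub near (310,218), the yellow bay at about (301,243), and the tray up-right at about (363,193) with the glue stick on it. The decoys are at (387,131) and (222,205). Next I'll measure these.

```bash
cat > h.py <<'E'
from plant import bot
import cv2, numpy as np
C={n:bot.get_calibration(n) for n in("top","side")}
def ray(n,u,v,z):
    c=C[n];R=c["view"][:3,:3];t=c["view"][:3,3]
    d=R.T@np.array([(u-c["cx"])/c["fx"],-(v-c["cy"])/c["fy"],-1.]);o=-R.T@t
    return o+d*(z-o[2])/d[2]
def proj(n,p):
    c=C[n];q=c["view"][:3,:3]@np.asarray(p,float)+c["view"][:3,3]
    return c["cx"]+c["fx"]*q[0]/-q[2], c["cy"]-c["fy"]*q[1]/-q[2]
E
python3 - <<'E'
from h import *
im=cv2.imread("pics/top0.png")
hsv=cv2.cvtColor(im,cv2.COLOR_BGR2HSV)
def comps(m,name,zs,n="top"):
    k,l,s,c=cv2.connectedComponentsWithStats(m.astype(np.uint8))
    for i in range(1,k):
        if s[i,4]>=6:
            cnt=np.argwhere(l==i)[:,::-1].astype(np.float32)
            r=cv2.minAreaRect(cnt); W=[ray(n,*p,zs) for p in cv2.boxPoints(r)]
            print(name,s[i,4],c[i].round(1),ray(n,*c[i],zs)[:2].round(1),"edges",[np.round(np.linalg.norm(W[j]-W[j+1])) for j in(0,1)],[w[:2].round(0).tolist() for w in W])
m=cv2.inRange(hsv,(18,120,90),(35,255,255)); m[:, :250]=0
comps(m,"yellow",33)
# platter: bright, circle
g=im[160:270,255:360];
cv2.imwrite("pics/crop.png",cv2.resize(im[150:290,250:440],None,fx=4,fy=4,interpolation=cv2.INTER_CUBIC))
E
```

```text
yellow 393 [387.5 130.3] [ 725.5 -353.3] edges [np.float64(124.0), np.float64(30.0)] [[697.0, -295.0], [774.0, -392.0], [751.0, -410.0], [673.0, -314.0]]
yellow 258 [363.3 192.4] [ 545.8 -275.5] edges [np.float64(24.0), np.float64(92.0)] [[583.0, -245.0], [593.0, -266.0], [510.0, -306.0], [500.0, -285.0]]
yellow 6 [346.5 197.5] [ 532.3 -226.3] edges [np.float64(9.0), np.float64(3.0)] [[534.0, -222.0], [534.0, -231.0], [531.0, -231.0], [531.0, -222.0]]
yellow 8 [349.5 203. ] [ 516.1 -234.4] edges [np.float64(10.0), np.float64(4.0)] [[516.0, -229.0], [520.0, -238.0], [517.0, -240.0], [512.0, -230.0]]
yellow 134 [300.9 243.2] [404.2 -90.1] edges [np.float64(17.0), np.float64(65.0)] [[408.0, -57.0], [424.0, -63.0], [400.0, -124.0], [385.0, -118.0]]
yellow 23 [297. 254.] [373.6 -77.7] edges [np.float64(7.0), np.float64(24.0)] [[374.0, -66.0], [381.0, -68.0], [373.0, -91.0], [367.0, -89.0]]
```

View pics/crop.png

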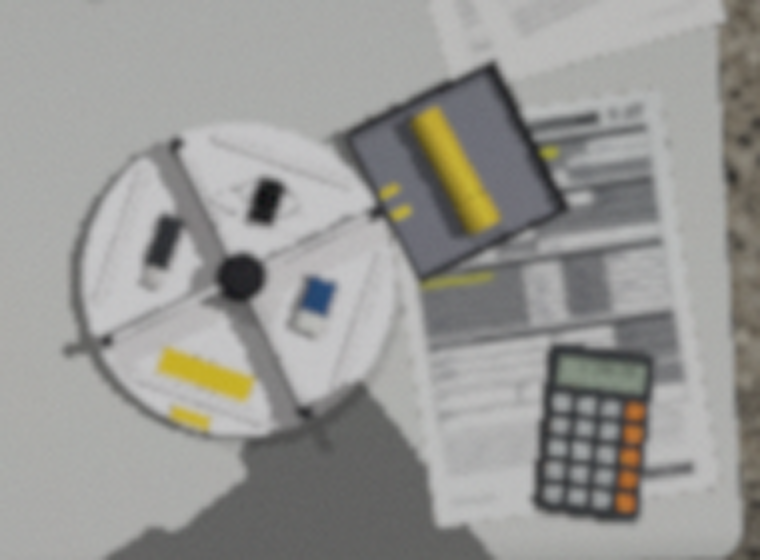

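The crop shows the hub top at (241,278), or full-frame (310,219.5). A divider points almost straight at the tray, and the yellow bay is about 130° clockwise of the tray, so I'll push counter-clockwise. Next I'll fix the base frame and check that the push arc is reachable.

```bash
cat >> h.py <<'E'
from scipy.spatial.transform import Rotation as Ro
def blobs(mask,amin=6):
    k,l,s,c=cv2.connectedComponentsWithStats(mask.astype(np.uint8)); return [(s[i,4],c[i]) for i in range(1,k) if s[i,4]>=amin]
def rot(psi,tilt=0.):
    """tool y axis along world angle psi+90deg, tool down; tilt leans body towards +psi (rad)"""
    x=np.array([np.cos(psi),np.sin(psi),0]);z=-np.sin(tilt)*x+np.array([0,0,-np.cos(tilt)])
    y=np.array([-np.sin(psi),np.cos(psi),0]); y=-y  # right-handed: x'=y×z
    return Ro.from_matrix(np.c_[np.cross(y,z),y,z]).as_quat()
E
python3 - <<'E'
from h import *
im=cv2.imread("pics/top0.png")
sub=im[208:231,299:322].max(2)<45
b=max(blobs(sub)); hub=b[1]+[299,208]; print("hub px",hub,b[0]); H=ray("top",*hub,60)[:2]; print("hub",H)
f=lambda u,v:(250+u/4-.375,150+v/4-.375)
A,B,D,Cc=[ray("top",*f(*p),31)[:2] for p in((345,130),(425,278),(492,65),(567,210))]
print("tray",A,B,D,Cc,"w",np.linalg.norm(A-B),np.linalg.norm(D-Cc),"len",np.linalg.norm((A+B-D-Cc)/2))
M=(D+Cc-A-B)/2; a1=np.arctan2(M[1],M[0]); e=(D+Cc)/2-H; a2=np.arctan2(e[1],e[0]); n=(A-B+D-Cc)
# bars midpoint
bar=(ray("top",346.5,197.5,20)+ray("top",349.5,203,20))[:2]/2-H
gl=ray("top",363.3,192.4,38)[:2]
print("dirs deg",np.degrees([a1,a2,np.arctan2(n[1],n[0])-np.pi/2,np.arctan2(bar[1],bar[0])]),np.linalg.norm(e),np.linalg.norm(bar))
g=gl-H;print("glue",gl,np.linalg.norm(g),np.degrees(np.arctan2(g[1],g[0])))
y=ray("top",300.9,243.2,20)[:2]-H;t=ray("top",297,254,20)[:2]-H
for q in(y,t):print("yel",np.degrees(np.arctan2(q[1],q[0])),np.linalg.norm(q))
E
```

```text
hub px [309.50684932 219.05479452] 73
hub [ 471.91290276 -115.67635355]
tray [ 578.3009551  -197.54822202] [ 468.95384866 -251.21525895] [ 622.56272857 -306.06543849] [ 515.13551687 -355.63439519] w 121.80698067130814 118.31182224720804 len 115.67401009510927
dirs deg [-66.98693203 -65.74831828 -64.53447288 -65.40582618] 236.000620928017 128.1393206404185
glue [ 545.20497634 -274.59734947] 175.0074598209113 -65.24152913768931
yel 159.71394490553251 72.3903931716577
yel 159.25993821983224 105.72406687708168
```

```bash
cat >> h.py <<'E'
H=np.array([472.,-116.]); TH=np.radians(-65.5)
def pol(r,deg,z): a=np.radians(deg); return [H[0]+r*np.cos(a),H[1]+r*np.sin(a),z]
E
python3 - <<'E'
from h import *
for s in(90,-90):
    for d in(-80,-20,42):
        q=bot.solve_ik(pol(95,d,32),rot(np.radians(d+s)));print(s,d,None if q is None else np.round(q,2))
for s in (0,180):
  for tl in(0,.45):
    for r in (205,105):
        q=bot.solve_ik(pol(r,-65.5,30),rot(TH+np.radians(s),tl*(1 if s==0 else -1)));print("push",s,tl,r,None if q is None else np.round(q,2))
E
```

```text
90 -80 [-0.04  0.34 -0.54  0.   -0.69  1.78]
90 -20 [ 0.08  0.4  -0.43  0.   -0.74  2.71]
90 42 [ 0.26  0.36 -0.51 -0.   -0.71 -2.67]
-90 -80 [-0.04  0.34 -0.54  0.   -0.69 -1.36]
-90 -20 [ 0.08  0.4  -0.43  0.   -0.74 -0.43]
-90 42 [ 0.26  0.36 -0.51  0.   -0.71  0.47]
push 0 0 205 [-0.19  0.47 -0.31  0.   -0.79  0.62]
push 0 0 105 [-0.04  0.37 -0.48  0.   -0.71  0.47]
push 0 0.45 205 [-0.39  0.69  0.15 -0.31 -1.37  0.93]
push 0 0.45 105 [-0.29  0.58 -0.06 -0.35 -1.25  0.88]
push 180 0 205 [-0.19  0.47 -0.31  0.   -0.79 -2.52]
push 180 0 105 [-0.04  0.37 -0.48 -0.   -0.71 -2.68]
push 180 0.45 205 [-0.39  0.69  0.15 -0.31 -1.37 -2.21]
push 180 0.45 105 [-0.29  0.58 -0.06 -0.35 -1.25 -2.26]
```

```bash
python3 - <<'E'
from h import *
o=lambda d:rot(np.radians(d-90))
bot.move_gripper(0,20)
bot.move_ptp(pol(95,-80,140),o(-80))
bot.line_to(pol(95,-80,33),120)
F0=bot.read_state()["contact_force"]
for d in [*range(-70,50,10)]:
    bot.line_to(pol(95,d,33),60,o(d)); print(d,(bot.read_state()["contact_force"]-F0).round(1))
bot.pause(.5)
bot.line_to(pol(95,40,140),150)
bot.move_ptp(pol(215,-65.5,150),rot(TH,.45))
s=bot.read_state();print(s["t"],s["tcp_pos"],s["width"])
for n in("top","side"): cv2.imwrite(f"pics/{n}1.png",bot.camera(n)[:,:,::-1])
a=cv2.resize(cv2.imread("pics/top1.png")[150:290,250:400],None,fx=4,fy=4);cv2.imwrite("pics/c1.png",a)
E
```

```text
-70 [ 0.1 -0.3 -1.6]
-60 [-1.6 -0.5 -1.1]
-50 [-0.4 -0.  -0.8]
-40 [-0.2 -0.9 -2. ]
-30 [ 0.5 -0.6 -1.2]
-20 [-0.6 -0.7 -1.6]
-10 [-0.9 -0.2 -1.2]
0 [ 0.1  0.1 -2. ]
10 [ 0.5 -0.1 -1.6]
20 [-0.6 -0.2 -0.9]
30 [ 0.1  0.1 -1.3]
40 [ 0.   0.1 -0.9]
11.925 [ 560.75490493 -311.76970424  148.58577295] 0.4388421050956521
```

View pics/c1.png

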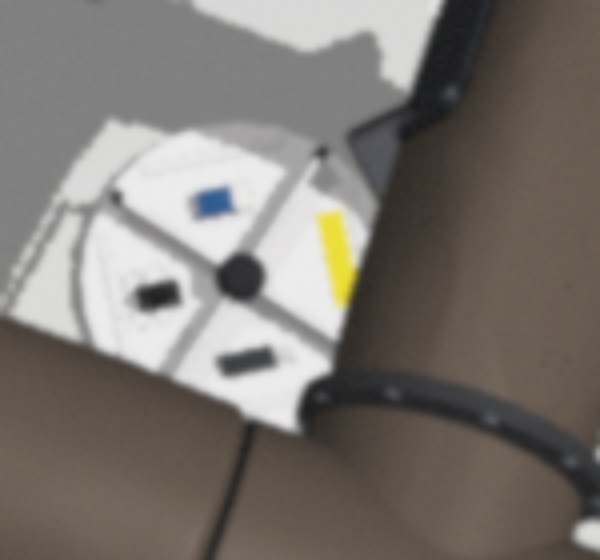

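View pics/side1.png

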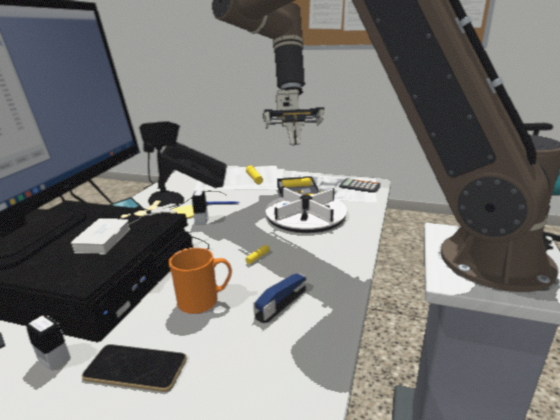

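The first crop shows the dividers about 12° short of the clicked pose. The tip is at (320,152), where I expected roughly 69° image angle. The side view shows the glue still on the tray. I'll move the arm clear and check whether it has settled.

```bash
python3 - <<'E'
from h import *
bot.move_ptp([420,150,250],rot(0.)) 
cv2.imwrite("pics/top2.png",bot.camera("top")[:,:,::-1])
im=cv2.imread("pics/top2.png")
m=cv2.inRange(cv2.cvtColor(im,cv2.COLOR_BGR2HSV),(18,120,90),(35,255,255)); m[:,:300]=0;m[:180]=0;m[290:]=0
for a,c in blobs(m):
    q=ray("top",*c,20)[:2]-H;print(a,c,np.degrees(np.arctan2(q[1],q[0])),np.linalg.norm(q))
print(bot.read_state()["t"])
cv2.imwrite("pics/c2.png",cv2.resize(im[150:290,250:400],None,fx=4,fy=4))
E
```

```text
247 [363.57489879 193.08502024] -65.83662660429434 178.03546171505886
6 [346.5 197.5] -61.28199263222475 127.86074141247114
126 [334.20634921 214.08730159] -79.38836351082176 75.75193603018957
8 [349.5 203. ] -69.46234840872762 128.409567868847
20 [345.4 211.6] -79.31710661165813 109.21840051231382
13.9
```

View pics/c2.png

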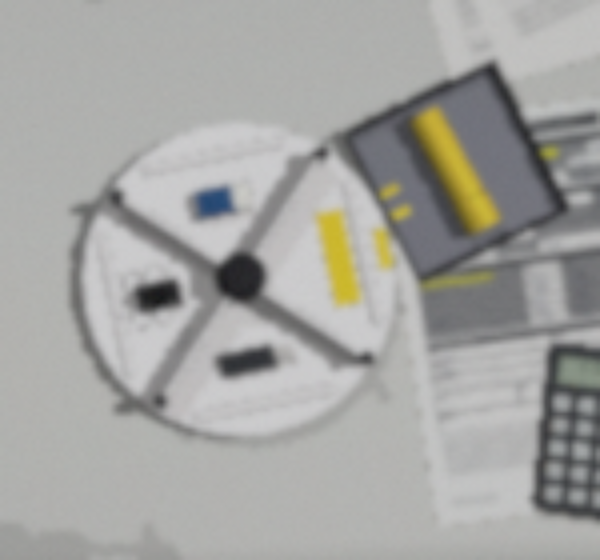

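Yellow is at −79.3° and needs to be at −65.5°, so it stopped 13.8° short. I'll nudge the same divider gently again.

```bash
cat >> h.py <<'E'
def yellow(tag):
    im=bot.camera("top")[:,:,::-1].copy(); cv2.imwrite(f"pics/{tag}.png",im)
    m=cv2.inRange(cv2.cvtColor(im,cv2.COLOR_BGR2HSV),(18,120,90),(35,255,255)); m[:,:300]=0;m[:180]=0;m[290:]=0
    for a,c in blobs(m):
        q=ray("top",*c,20)[:2]-H;print(a,c.round(1),np.degrees(np.arctan2(q[1],q[0])).round(1),np.linalg.norm(q).round(1))
E
python3 - <<'E'
from h import *
o=lambda d:rot(np.radians(d-90))
bot.move_ptp(pol(95,35,130),o(35))
bot.line_to(pol(95,35,33),120)
for d in (45,53,57,61):
    bot.line_to(pol(95,d,33),30,o(d)); 
bot.pause(.3)
bot.line_to(pol(95,55,33),60,o(55))
bot.line_to(pol(95,55,130),150)
bot.move_ptp([420,150,250],rot(0.)) 
yellow("top3");print(bot.read_state()["t"])
E
```

```text
248 [363.5 193. ] -65.8 178.0
125 [331.  206.2] -60.4 75.8
22 [340.6 200.2] -60.3 109.1
6 [346.5 197.5] -61.3 127.9
8 [349.5 203. ] -69.5 128.4
20.4083
```

```bash
python3 - <<'E'
from h import *
bot.pause(1.0); yellow("top4");print(bot.read_state()["t"])
E
```

```text
249 [363.6 193.1] -65.8 178.0
124 [330.9 206.1] -60.3 75.7
23 [340.7 200.3] -60.6 109.1
6 [346.5 197.5] -61.3 127.9
8 [349.5 203. ] -69.5 128.4
21.4583
```

It now rests about 5° past centre. The last two pushes show that finger contact leads the divider by about 14°. I'll nudge it back clockwise from the other side.

```bash
python3 - <<'E'
from h import *
o=lambda d:rot(np.radians(d-90))
bot.move_ptp(pol(95,110,130),o(110))
bot.line_to(pol(95,110,33),120)
for d in (95,84):
    bot.line_to(pol(95,d,33),25,o(d)); bot.pause(.2); yellow("top5_%d"%d)
bot.line_to(pol(95,92,33),40,o(92))
bot.line_to(pol(95,92,130),150)
bot.move_ptp([420,150,250],rot(0.)) 
yellow("top6");print(bot.read_state()["t"])
E
```

```text
251 [363.5 193.1] -65.8 177.9
6 [386.5 187.7] -69.3 245.7
125 [331.  206.2] -60.4 75.8
22 [340.6 200.2] -60.3 109.1
6 [346.5 197.5] -61.3 127.9
8 [349.5 203. ] -69.5 128.4
252 [363.5 193.1] -65.8 177.9
125 [331.  206.2] -60.4 75.8
23 [340.7 200.3] -60.6 109.1
6 [346.5 197.5] -61.3 127.9
8 [349.5 203. ] -69.5 128.4
248 [363.6 193.1] -65.8 178.0
125 [331.  206.2] -60.4 75.8
23 [340.7 200.3] -60.6 109.1
6 [346.5 197.5] -61.3 127.9
8 [349.5 203. ] -69.5 128.4
28.0
```

Not touched yet, so the contact offset is about 7° and it coasted earlier. I'll go in slower and further, watching after each step.

```bash
python3 - <<'E'
from h import *
o=lambda d:rot(np.radians(d-90))
bot.move_ptp(pol(95,92,60),o(92))
bot.line_to(pol(95,92,33),120)
bot.line_to(pol(95,83,33),25,o(83))
for d in (80,78.5,77):
    bot.line_to(pol(95,d,33),10,o(d)); bot.pause(.2); print(d); yellow("top7_%d"%d)
print(bot.read_state()["t"])
E
```

```text
80
251 [363.5 193. ] -65.7 177.8
6 [386.5 187.7] -69.3 245.7
122 [331.6 207.4] -63.5 75.7
6 [346.5 197.5] -61.3 127.9
22 [341.7 201.8] -63.2 109.5
8 [349.5 203. ] -69.5 128.4
78.5
252 [363.5 193.1] -65.8 177.9
6 [386.5 187.7] -69.3 245.7
125 [331.8 207.6] -64.1 75.7
6 [346.5 197.5] -61.3 127.9
23 [342.  202.3] -64.1 109.3
8 [349.5 203. ] -69.5 128.4
77
252 [363.5 193.1] -65.8 177.9
6 [346.5 197.5] -61.3 127.9
130 [332.2 208.4] -66.0 75.7
23 [342.4 203.3] -65.8 109.1
8 [349.5 203. ] -69.5 128.4
32.3417
```

The yellow bay is now centred at −65.9°, against −65.4° for the mouth bars. I'll back off, confirm, and roll the glue with a tilted two-finger push.

```bash
python3 - <<'E'
from h import *
o=lambda d:rot(np.radians(d-90))
bot.line_to(pol(95,86,33),30,o(86))
bot.line_to(pol(95,88,130),150)
bot.pause(.2); yellow("top8")
bot.move_gripper(40,20)
R=rot(TH,.35); P=lambda r,z=26.5:pol(r,-65.5,z)
bot.move_ptp(P(209,130),R)
bot.line_to(P(209),90)
F0=bot.read_state()["contact_force"];print(bot.read_state()["tcp_pos"],P(209))
for r in(170,135,122,116,111):
    bot.line_to(P(r),40); s=bot.read_state(); print(r,(s["contact_force"]-F0).round(1))
cv2.imwrite("pics/side9.png",bot.camera("side")[:,:,::-1]); print(s["t"])
im=cv2.imread("pics/side9.png");cv2.imwrite("pics/c9.png",cv2.resize(im[140:250,230:400],None,fx=4,fy=4))
yellow("top9")
E
```

```text
253 [363.4 193. ] -65.7 177.7
6 [386.5 187.7] -69.3 245.7
6 [346.5 197.5] -61.3 127.9
130 [332.2 208.4] -66.0 75.7
23 [342.4 203.3] -65.8 109.1
8 [349.5 203. ] -69.5 128.4
[ 559.13642477 -306.41769703   27.24659739] [np.float64(558.670887715154), np.float64(-306.1819056131975), 26.5]
170 [ 0.3 -0.6 -0.2]
135 [ 1.1 -0.  -1.3]
122 [ 2.   0.8 -0.6]
116 [ 0.6  0.7 -0.4]
111 [ 1.3  0.9 -0.4]
40.55
```

View pics/c9.png

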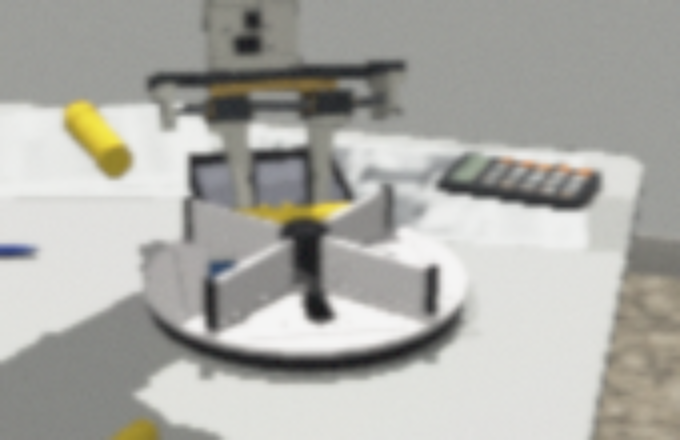

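The side view shows the glue inside the bay at about (300,212), in front of the fingers. I'll retract outward and up, then check from above.

```bash
python3 - <<'E'
from h import *
P=lambda r,z=26.5:pol(r,-65.5,z)
bot.line_to(P(150,30),80); bot.line_to(P(170,150),150)
bot.move_ptp([420,150,250],rot(0.)); bot.pause(.3)
yellow("top10");print(bot.read_state()["t"])
im=cv2.imread("pics/top10.png");cv2.imwrite("pics/c10.png",cv2.resize(im[150:290,250:400],None,fx=4,fy=4))
E
```

```text
274 [330.2 208.8] -64.9 69.9
6 [346.5 197.5] -61.3 127.9
23 [342.4 203.3] -65.8 109.1
7 [349.7 202.9] -69.4 129.1
44.2667
```

View pics/c10.png

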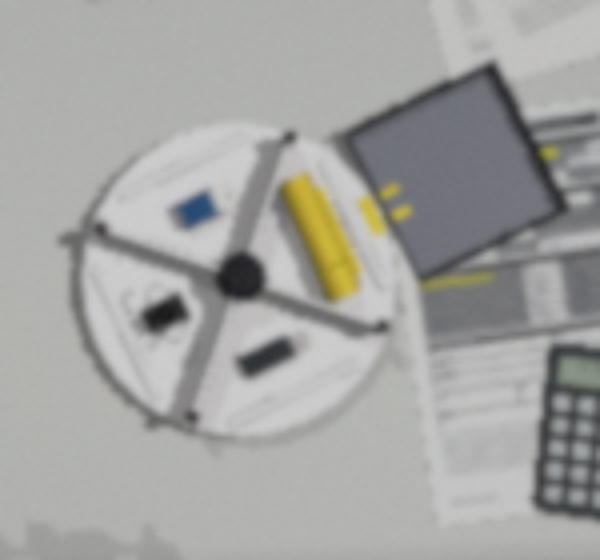

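The top view shows the glue lying across the yellow bay at (320,238), about 69 mm from the axis. The tab at (372,215) sits in line with the mouth bars. I'll hand it in.

```bash
python3 -c "
from plant import bot
bot.pause(.3); print(bot.close_job())"
```

```text
the job is handed in; nothing more can be done
None
```

I handed the job in at about 45 s of the 72 s allowed; the last picture shows the yellow bay facing the tray (within about 1°) and the glue stick lying behind the rib, about 69 mm from the axis, though no verdict was returned.

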